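Index the sample wheel to the needle and start

ROBOT

A 6-joint arm with a two-finger parallel gripper is mounted at the origin on the work surface. World frame = base frame: x ahead of the robot, y to its left, z up, the work surface at z = 0. Lengths are in m, angles in rad, forces in N, time in s.
With the tool pointing down it reaches from about 0.4 to 0.825 m from the base axis. Payload 7 kg.
Tool frame: the origin (TCP) lies midway between the tips of the shut fingers; the grasp point (between the pads) lies 19 mm behind it (arm.hold_point_z is the distance from the TCP to the grasp point, in m); z points along the fingers, x is the direction in which the jaws open and shut, and the axes are right-handed (so a half turn about z gives the same grasp; the last joint's range is limited). The gripper opens to 88 mm and grips with 3 to 60 N. Pads are 19 mm wide; open, the fingers measure 130 mm over their backs; the gripper's body (78 mm by 193 mm) begins 47 mm behind the grasp point.
Start: joints at [-0.92, 0.359, 0.012, 0, -1.224, -0.288], TCP at [0.24, -0.631, 0.227] pointing down, gripper open.
Joint ranges: [-3.07, 3.07], [-1.43, 2.12], [-1.02, 1.25], [-3.03, 1.67], [-3.05, -0], [-3.03, 3.03]. Speed limits (rad/s): [2.39, 2.39, 3.01, 3.14, 3.14, 3.14].

INTERFACE

Orientations are given as [roll, pitch, yaw] about the fixed x, y, z axes, in that order (R = Rz(yaw) Ry(pitch) Rx(roll)).
In Python, from station import readout, viewer, job, arm gives the robot as it stands.
- The arm moves only by the tool apply_moves, never from a script. Its argument "deltas" is text: rows parted by semicolons, each of 4 numbers parted by spaces: the shift along the tool's x, y, z in cm, then the turn about the tool's z in rad. A call has 1 to 10 rows; each row shifts and turns the commanded pose from where the row before left it, along the tool's axes as they then stand; what a row does not reach is not made up. A row lasts 1/8 s, in which the tool goes at most 62.5 mm and 10.7 degrees, less where a joint would pass 70% of its speed; a pose out of reach is approached as far as the arm can. A call is refused whole if a number of a shift passes 6.25 or a number of a turn 0.188, either way. A call with a gripper value outside its range is refused whole. "gripper" is the closure, from -1 (fully open) to 1 (shut), so that 0 is half open, set as the call begins (left out, the last holds). The fingers move at their own pace and stop on an object; "squeeze" is the grip in N (left out, the last holds). Time passes only in rows, so rows that do not move let the fingers close. It gives the time, the measured TCP pose, the force and the opening at its end, in the units of the state.
- readout.get_state(): the state, without advancing time (a new reading comes with each control period).
- viewer.grab_frame(name): name is "scene" or "top"; returns a dict with "image" (384x512x3 uint8, red, green, blue), "camera_matrix" (3x3 intrinsics, pixels), "k1" (the pictures are not rectified: a ray, as slopes to the right and down, at radius r is drawn at 1 + k1 r^2 times it, then the intrinsics apply), "cam_to_world" (4x4, takes a point from camera to world coordinates). Camera axes: x right, y up, looking along -z (the intrinsics and any distortion apply to the point x, -y, -z); pixel columns grow to the right and rows downward; lengths in m; the calibration is good to about 2 mm. A picture is of the moment at which its call begins. There is no depth.
- job.job_done(): hands the job in, once; it reports no verdict.
Trained networks look in the newest picture that a camera, given by its name, has taken for a name from the list of things; names that differ only in an ending like _2 or _b are one class to them, and where a whole thing is asked for, a point or a joint stands for the part that bears it (a point fixed in the world has none). Each returns a list of dicts, best first, with "conf" (0 to 1); they miss things now and then, are a little off and sometimes report something else, mostly with a low value. They report only what shows in the picture. A call takes as long as a camera call.
- viewer.silhouettes(camera, query): "region" (384x512 bool, what is visible of it) and "extent" ([left, top, width, height] in pixels, round what is visible of it).
The state is a dict: "t": time; "q": joint angles; "qd": joint speeds; "joint_efforts": joint torques, N m; "eef_pos": TCP position; "ee_rot": TCP orientation; "force": force on the tool from outside, world axes, zero at the start; "moment": the same for the moment, N m; "width": finger opening in m.
Only numpy, scipy, OpenCV 4.12 (cv2) and the standard library are available. Lean on these libraries where they do the work, as an engineer would, in place of code of your own. Each camera call takes 0.05 s, during which the arm holds its last target.

TASK

With the fingertips, gently push the spokes of the sample wheel to turn it until the orange-capped vial stands centred under the sampling needle; then press the green start button and let it come back up. Do not touch or lift the vials or press the button early, and leave everything else on the bench where it is.

Things in the scene. Friction and masses are not known exactly. Their poses are not given: they have to be found in the camera images.
- wheel_hub (a point): top centre of the sample wheel's grey hub, on its upright axis, 58 mm above the table; its axes turn with the wheel (z up). Aluminium disc of 78 mm radius, top 36 mm above the table. Six vial pockets (grey cups, rims 54 mm above the table) lie 54 mm from the axis, every 60 degrees starting at this point's x axis; four hold a vial
- spoke (a point): middle of one of the six equal blue spokes, 103 mm from the wheel's axis, 54 mm above the table; turns with the wheel. Spokes stand every 60 degrees, midway between pockets (this one at +30 degrees from wheel_hub's x axis): upright radial blades 8 mm thick, 32 to 76 mm above the table, sticking out from the disc's rim to 131 mm from the axis, with a 14 mm round post at 124 mm
- wheel (a joint): angle of the sample wheel (rad), 0 at the start, growing counter-clockwise seen from above, free from -6 to 6; friction about 0.12 N m, no springs or detents, it stays where it is left
- sampler: fixed white base plate under the wheel, round, 142 mm radius, top 12 mm above the table; origin on the table on the wheel's axis; its x axis points from there to the needle and its column, on the side away from the robot
- needle_tip (a point): tip of the thin steel sampling needle, fixed, pointing down, 97 mm above the table (13 mm over the vial caps), 54 mm from the wheel's axis. It hangs from a grey arm (10 mm wide, 148 to 162 mm above the table) that runs radially outwards to a fixed white column 50 mm wide, 160 mm tall, 157 to 193 mm from the axis
- vial_orange: glass vial with an orange cap, loose, 22 mm diameter (cap 24 mm), 46 mm tall, 20 g, standing in a pocket of the wheel; this is the one to bring under the needle; origin at the centre of its underside, 38 mm above the table
- vial_white: glass vial with a white cap, loose, 22 mm diameter (cap 24 mm), 46 mm tall, 20 g, standing in a pocket of the wheel; leave in its pocket; origin at the centre of its underside, 38 mm above the table
- vial_blue: glass vial with a blue cap, loose, 22 mm diameter (cap 24 mm), 46 mm tall, 20 g, standing in a pocket of the wheel; leave in its pocket; origin at the centre of its underside, 38 mm above the table
- vial_black: glass vial with a black cap, loose, 22 mm diameter (cap 24 mm), 46 mm tall, 20 g, standing in a pocket of the wheel; leave in its pocket; origin at the centre of its underside, 38 mm above the table
- start_top (a point): centre of the top of the round green start button (34 mm diameter, travel 6 mm straight down, spring, 4 N when fully down) on a grey control box 80 x 80 x 40 mm that is fixed to the bench left or right of the wheel
- start (a joint): travel of the start button (m): 0 up, 0.006 fully pressed; it counts as pressed beyond 0.004
- rack: white tube rack, 55 x 90 mm, 62 mm tall with its small tubes, fixed to the bench on the other side of the wheel; origin at the centre of its underside
- beaker: glass beaker, 64 mm diameter, 85 mm tall, loose bystander; origin at the centre of its underside
- bottle: amber reagent bottle, 60 mm diameter, 110 mm tall, loose bystander; origin at the centre of its underside
- cap_a: spare orange cap lying on the bench in front of the wheel, 26 mm diameter, 10 mm tall, loose bystander; origin at the centre of its underside
- cap_b: second spare orange cap, the same as cap_a

How it is judged:
On the way, in this order (a step that is already met when the one before it is completed fails the run):
1. the orange-capped vial is turned under the needle and the wheel is still (horizontal distance between vial_orange and needle_tip below 0.008 m and angular speed of wheel below 0.1 rad/s), for 0.2 s.
2. the start button is pressed with the orange vial under the needle (horizontal distance between vial_orange and needle_tip below 0.008 m and value of joint start above 0.004 m).
At the end, for the whole second after the job is handed in: The orange-capped vial's axis is within 8 mm of the needle's, the start button has been pressed beyond 4 mm and is up again (under 1.5 mm), the wheel is still and all four vials stand upright (within 0.2 rad) in their pockets (horizontal distance between vial_orange and needle_tip below 0.008 m and value of joint start below 0.0015 m and angular speed of wheel below 0.05 rad/s and angle between each of vial_orange, vial_white, vial_blue, vial_black's own z axis and vertical below 0.2 rad and height (world z) of each of vial_orange, vial_white, vial_blue, vial_black above 0.034 m); the robot touches nothing.
It fails at once if the start button is pressed (beyond 4 mm) while the orange vial is not under the needle (value of joint start above 0.004 m and not (horizontal distance between vial_orange and needle_tip below 0.008 m)).
It fails at once if a vial is lifted 8 mm or more or tipped over (height (world z) of any of vial_orange, vial_white, vial_blue, vial_black above 0.046 m or angle between any of vial_orange, vial_white, vial_blue, vial_black's own z axis and vertical above 0.5 rad).
It fails at once if the robot touches a vial (more than 0.5 N) (contact force between any of the fingers, the arm and vial_orange above 0.5 N or contact force between any of the fingers, the arm and vial_white above 0.5 N or contact force between any of the fingers, the arm and vial_blue above 0.5 N or contact force between any of the fingers, the arm and vial_black above 0.5 N).
It fails at once if the wheel is squeezed or shoved with more than 25 N (contact force between any of the fingers, the arm and wheel above 25 N).
It fails at once if a bystander is moved more than 20 mm or tipped over (distance of any of beaker, bottle, cap_a, cap_b from where it was at the start of the episode above 0.02 m or angle between any of beaker, bottle, cap_a, cap_b's own z axis and vertical above 0.5 rad).
It also fails if it takes over 51 s, if anything falls off the work surface, if the arm or the gripper's body presses on something with over 40 N, if the wrist force passes 120 N, or if a joint passes its speed limit or range.

## Working session

There is one attempt and no reset: what is moved stays moved. The work goes in short steps, Python scripts to look and compute and a tool call to move; the robot and the scene stay as the last step left them, time stands still between calls to the robot, and variables do not carry over. Pictures are saved under pics/ and viewed, and the job is handed in when it is done.

Besides the shell and the picture viewer there is one more tool, called by a JSON object that holds its "op" and its "data", one argument or row to a line. apply_moves: Moves the arm, as the interface text tells. Its arguments: {"type":"object","properties":{"deltas":{"type":"string"},"gripper":{"type":"number"},"squeeze":{"type":"number"}},"required":["deltas"]}

```bash
mkdir -p pics; cat > h.py <<'E'
import numpy as np, cv2
from station import readout, viewer, job, arm
def grab(n,fn):
    f=viewer.grab_frame(n); im=f['image']
    cv2.imwrite('pics/'+fn,cv2.cvtColor(im,cv2.COLOR_RGB2BGR)); return f
def ray(f,u,v):
    K=np.array(f['camera_matrix']);k1=f['k1']
    d=np.array([(u-K[0,2])/K[0,0],(v-K[1,2])/K[1,1]]);s=d.copy()
    for _ in range(30): s=d/(1+k1*(s@s))
    T=np.array(f['cam_to_world']); w=T[:3,:3]@np.array([s[0],-s[1],-1.]); return T[:3,3],w
def at(f,u,v,z):
    o,w=ray(f,u,v); return o+w*(z-o[2])/w[2]
def proj(f,p):
    T=np.array(f['cam_to_world']);K=np.array(f['camera_matrix'])
    c=T[:3,:3].T@(np.array(p)-T[:3,3]); s=np.array([c[0],-c[1]])/(-c[2]); s=s*(1+f['k1']*(s@s))
    return K[0,0]*s[0]+K[0,2],K[1,1]*s[1]+K[1,2]
E
python3 - <<'E'
from h import *
f=grab('top','t0.png');g=grab('scene','s0.png')
for x in(f,g): print(np.round(x['cam_to_world'],3).tolist(),np.round(x['camera_matrix'],1).tolist(),x['k1'])
print(readout.get_state())
for n in ['wheel_hub','vial_orange','vial_white','vial_blue','vial_black','start_top','sampler','beaker','bottle','cap_a','rack']:
    for c,ff in(('top',f),('scene',g)):
        for r in viewer.silhouettes(c,n)[:2]:
            ys,xs=np.nonzero(r['region']); print(n,c,round(r['conf'],2),r['extent'],xs.mean().round(1),ys.mean().round(1))
E
```

```text
[[-0.003, 0.988, -0.153, 0.431], [-1.0, -0.004, -0.004, 0.033], [-0.004, 0.153, 0.988, 0.964], [0.0, 0.0, 0.0, 1.0]] [[379.1, 0.0, 260.6], [0.0, 379.1, 191.8], [0.0, 0.0, 1.0]] -0.12911853664591608
[[-0.789, -0.419, 0.449, 0.928], [0.614, -0.533, 0.582, 0.505], [-0.005, 0.735, 0.678, 0.618], [0.0, 0.0, 0.0, 1.0]] [[367.9, 0.0, 252.4], [0.0, 367.9, 192.8], [0.0, 0.0, 1.0]] 0.016112459915751314
{'t': 0.1, 'q': array([-9.19902624e-01,  3.59321933e-01,  1.11579861e-02, -2.89948509e-04,
       -1.22408690e+00, -2.88086922e-01]), 'qd': array([ 8.88424268e-04, -9.97807217e-04,  4.66635056e-04,  1.24551552e-04,
        2.65124429e-04,  6.73041654e-05]), 'joint_efforts': array([-4.51554341e-03, -5.84161878e+01,  2.93746662e+01,  7.01562256e+00,
        1.00647920e-02, -5.99026475e-05]), 'eef_pos': array([ 0.23936841, -0.63067532,  0.22571867]), 'ee_rot': array([-3.14144071e+00, -1.47202436e-03,  1.93350427e+00]), 'force': array([ 0.04026312,  0.45231859, -0.56691668]), 'moment': array([ 0.01647852,  0.04340766, -0.0231155 ]), 'width': 0.08757377049688206}
wheel_hub top 0.7 [208.0, 145.8, 107.
[... 806 characters left out ...]
23.8, 195.8, 12.5, 12.6] 329.7 202.4
sampler scene 0.59 [158.1, 170.8, 154.7, 103.2] 227.4 229.4
beaker top 0.7 [169.9, 115.4, 26.6, 32.2] 182.3 128.1
beaker top 0.41 [205.6, 100.2, 109.9, 150.0] 261.9 185.3
beaker scene 0.68 [228.8, 276.8, 36.5, 57.0] 246.5 304.2
bottle top 0.77 [340.0, 121.9, 31.0, 32.8] 355.8 136.3
bottle top 0.4 [205.7, 99.9, 110.6, 149.0] 261.8 185.7
bottle scene 0.69 [128.1, 150.9, 29.7, 46.3] 142.8 174.5
cap_a top 0.44 [221.0, 261.8, 15.9, 8.3] 228.5 264.2
cap_a top 0.38 [341.2, 121.3, 29.8, 31.1] 355.5 136.3
cap_a scene 0.46 [324.9, 197.3, 7.4, 8.8] 329.7 201.9
rack top 0.75 [153.2, 209.1, 37.8, 25.0] 172.0 221.0
rack scene 0.79 [319.7, 233.4, 56.4, 53.1] 345.7 258.3
```

```bash
python3 - <<'E'
import cv2
a=cv2.imread('pics/t0.png');cv2.imwrite('pics/t0z.png',cv2.resize(a[90:290,140:400],None,fx=3,fy=3,interpolation=2))
a=cv2.imread('pics/s0.png');cv2.imwrite('pics/s0z.png',cv2.resize(a[110:350,120:390],None,fx=2.4,fy=2.4,interpolation=2))
E
```

```text
(no output)
```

View pics/t0z.png

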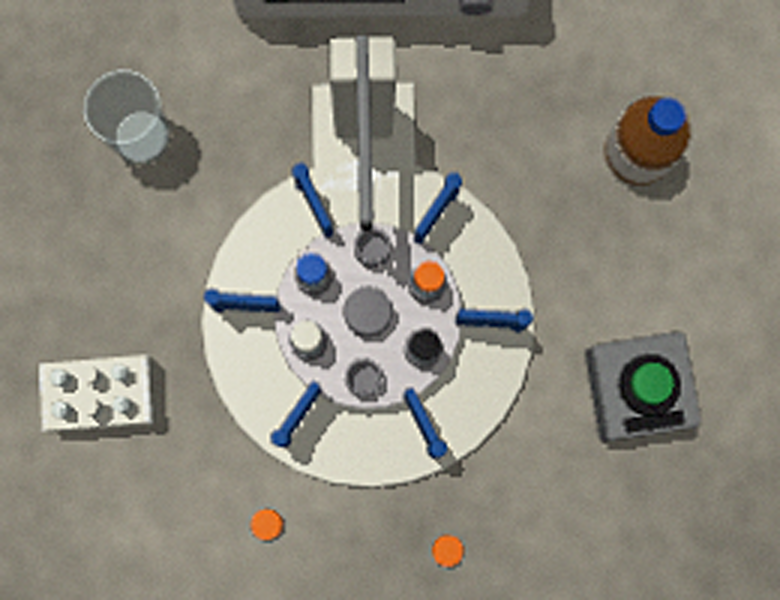

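View pics/s0z.png

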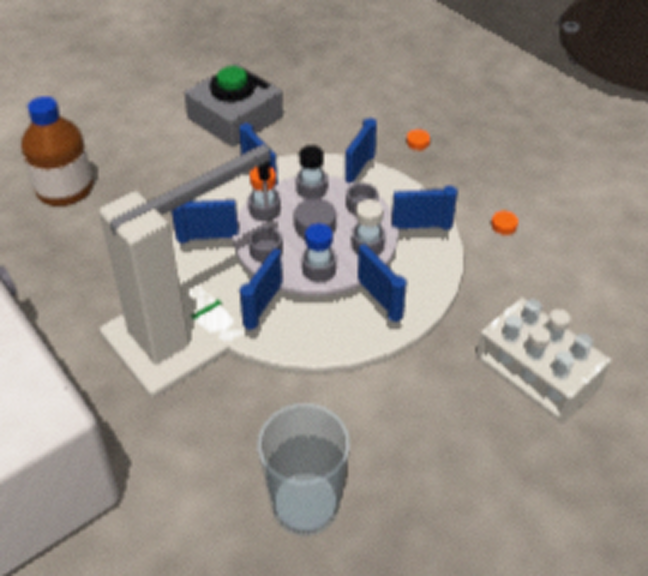

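The top view (3x crop) shows the orange vial at about (430,275), which is about 60° clockwise of the needle. The button box is on the right (653,383), the rack on the left, and the caps in front at (266,524) and (447,550). Next I measure these precisely.

```bash
cat > meas.py <<'E'
from h import *
from scipy.optimize import least_squares
def blobs(f,lo,hi,amin):
    hsv=cv2.cvtColor(f['image'],cv2.COLOR_RGB2HSV)
    m=cv2.inRange(hsv,np.array(lo),np.array(hi)); n,l,s,c=cv2.connectedComponentsWithStats(m)
    return [(c[i],s[i][4],l==i) for i in range(1,n) if s[i][4]>=amin]
ORANGE=((4,150,120),(18,255,255));BLUE=((105,120,40),(125,255,255));GREEN=((50,120,50),(75,255,255))
E
python3 - <<'E'
from meas import *
f=grab('top','t1.png');g=grab('scene','s1.png')
for n,ff in(('top',f),('scene',g)):
  for nm,c in(('or',ORANGE),('bl',BLUE),('gr',GREEN)):
    for b in blobs(ff,*c,6):
        z={'or':.084,'bl':.076,'gr':.06}[nm]
        print(n,nm,b[0].round(1),b[1],at(ff,*b[0],z).round(4), at(ff,*b[0],.01).round(4) if nm=='or' else '')
r=viewer.silhouettes('top','sampler')[0]['region']
# spokes
for n,ff in(('top',f),):
  for b in blobs(ff,*BLUE,20):
    ys,xs=np.nonzero(b[2]); 
    P=np.array([at(ff,x,y,.076)[:2] for x,y in zip(xs,ys)]); print(P.min(0).round(3),P.max(0).round(3))
E
```

```text
top or [282.7 181.8] 76 [ 0.591  -0.0157  0.084 ] [ 0.6045 -0.0198  0.01  ]
top or [228.4 264.4] 85 [0.3989 0.1109 0.084 ] [0.3962 0.1174 0.01  ]
top or [288.9 273.1] 87 [ 0.3787 -0.0276  0.084 ] [ 0.3743 -0.0327  0.01  ]
top bl [361.6 128.5] 113 [ 0.7253 -0.2129  0.076 ] 
top bl [243.7 155.3] 87 [0.6578 0.0771 0.076 ] 
top bl [286.1 157.9] 94 [ 0.6509 -0.0252  0.076 ] 
top bl [243.4 179.3] 82 [0.5988 0.0775 0.076 ] 
top bl [219.9 190.3] 118 [0.5724 0.1334 0.076 ] 
top bl [304.6 196. ] 117 [ 0.558  -0.0677  0.076 ] 
top bl [238.  228.7] 93 [0.4813 0.0897 0.076 ] 
top bl [281.4 231.4] 97 [ 0.4747 -0.0118  0.076 ] 
top gr [357.  217.3] 160 [ 0.5079 -0.1955  0.06  ] 
scene or [138.1 168.2] 139 [ 0.7308 -0.1837  0.084 ] [ 0.7035 -0.2791  0.01  ]
scene or [294.  167.8] 67 [0.4468 0.038  0.084 ] [ 0.3801 -0.0267  0.01  ]
scene or [226.2 184.1] 36 [ 0.6026 -0.0119  0.084 ] [ 0.5576 -0.0835  0.01  ]
scene or [232.5 184. ] 24 [ 0.5914 -0.0036  0.084 ] [ 0.5448 -0.0741  0.01  ]
scene or [329.8 202.3] 87 [0.466  0.1685 0.084 ] [0.4019 0.1219 0.01  ]
scene bl [28.9 39.7] 2984 [ 0.7148 -1.2068  0.076 ] 
scene bl [137.6 155.7] 114 [ 0.7076 -0.2399  0.076 ] 
scene bl [223.2 167. ] 74 [ 0.5683 -0.0744  0.076 ] 
scene bl [269.7 172.3] 187 [0.4948 0.0084 0.076 ] 
scene bl [232.9 176.2] 8 [ 0.5701 -0.0326  0.076 ] 
scene bl [296.4 196.5] 382 [0.5022 0.1067 0.076 ] 
scene bl [205.1 201.3] 380 [ 0.6646 -0.002   0.076 ] 
scene bl [252.2 208.2] 108 [0.5985 0.0761 0.076 ] 
scene bl [278.6 227.3] 322 [0.5903 0.1503 0.076 ] 
scene bl [228.3 230. ] 295 [0.6724 0.0947 0.076 ] 
scene gr [216.3 142.4] 103 [ 0.5134 -0.1879  0.06  ] 
scene gr [204.5 239.1] 8 [0.7156 0.0732 0.06  ] 
[ 0.711 -0.227] [ 0.74  -0.199]
[0.626 0.062] [0.684 0.091]
[ 0.621 -0.042] [ 0.676 -0.008]
[0.587 0.067] [0.609 0.088]
[0.566 0.104] [0.581 0.162]
[ 0.548 -0.095] [ 0.565 -0.038]
[0.46  0.073] [0.506 0.106]
[ 0.45  -0.027] [0.501 0.003]
```

```bash
cat > ov.py <<'E'
from meas import *
def overlay(ff,fn,c,th,nd,crop,s):
    im=cv2.resize(cv2.cvtColor(ff['image'],cv2.COLOR_RGB2BGR),None,fx=s,fy=s,interpolation=2)
    def P(p): u,v=proj(ff,p); return (int(round((u+.5)*s)),int(round((v+.5)*s)))
    def circ(x,y,z,r,col):
        for a in np.linspace(0,2*np.pi,73)[:-1]: cv2.circle(im,P((x+r*np.cos(a),y+r*np.sin(a),z)),1,col,-1)
    circ(*c,.012,.142,(0,0,255)); circ(*c,.058,.02,(0,255,255))
    for k in range(6):
        a=th+k*np.pi/3; circ(c[0]+.054*np.cos(a),c[1]+.054*np.sin(a),.054,.013,(255,0,255))
        a+=np.pi/6; e=np.array([np.cos(a),np.sin(a)])
        for z in(.032,.076): cv2.line(im,P((*(c+.078*e),z)),P((*(c+.131*e),z)),(0,255,0),1)
    a=th+0;circ(c[0]+.054*np.cos(a),c[1]+.054*np.sin(a),.084,.012,(0,0,0))
    e=np.array([np.cos(nd),np.sin(nd)])
    cv2.line(im,P((*(c+.054*e),.097)),P((*(c+.054*e),.148)),(0,0,255),1)
    cv2.line(im,P((*(c+.054*e),.162)),P((*(c+.193*e),.162)),(0,0,255),1)
    l,t,w,h=crop; cv2.imwrite('pics/'+fn,im[int(t*s):int((t+h)*s),int(l*s):int((l+w)*s)])
E
python3 - <<'E'
from ov import *
f=grab('top','t2.png');g=grab('scene','s2.png')
# plate: bright mask contour
hsv=cv2.cvtColor(f['image'],cv2.COLOR_RGB2HSV)
m=cv2.inRange(hsv,np.array((0,0,180)),np.array((60,60,255)))
P=[]
# radial edge search from center
c=np.array([.565,.0328])
for a in np.linspace(0,2*np.pi,360,endpoint=False):
    if abs((a+np.pi)%(2*np.pi)-np.pi)<.6: continue
    last=None
    for r in np.arange(.132,.152,.0005):
        u,v=proj(f,(c[0]+r*np.cos(a),c[1]+r*np.sin(a),.012))
        val=cv2.getRectSubPix(hsv[:,:,2].astype(np.float32),(1,1),(float(u),float(v)))[0,0]
        if last is not None and last>185 and val<=185: P.append((a,r)); break
        last=val
P=np.array(P); print(len(P))
X=np.c_[c[0]+P[:,1]*np.cos(P[:,0]),c[1]+P[:,1]*np.sin(P[:,0])]
r=least_squares(lambda p:np.hypot(X[:,0]-p[0],X[:,1]-p[1])-p[2],[*c,.142],loss='soft_l1',f_scale=.001);print('plate',r.x)
# arm direction
for v in range(104,165,6):
    row=f['image'][v,240:280].astype(int); print(v,row.sum(1)//3)
E
```

```text
269
plate [0.56871487 0.03308713 0.14024634]
104 [ 71  64  71  69  72  71  77  70  71  63 179 214 211 208 206 206 203 212
 173 121 124 106 106 203 203 199 194 197 193 197 195 142  67  77  77  79
  77  80  73  74]
110 [133 130 129 134 129 134 133 130 128 105 182 211 207 206 209 208 210 215
 177 112 123 114  76 209 205 200 201 199 200 200 201 145 134 136 139 140
 137 138 141 145]
116 [128 127 124 125 128 125 125 128 125 116 149 163 158 154 155 158 153 153
 120 113 131 125  87 113 148 145 148 141 141 135 144 110 116 125 125 126
 128 126 126 133]
122 [120 125 127  95 182 212 209 209 211 218 163  87  80  84  88  86  85  82
  79 111 134 123 108  60  84  87  87  86  83  84  80 100 215 207 205 204
 206 185 116 124]
128 [124 127 124 119 192 209 210 211 208 211 226  99  76  87  84  85  80  86
  79 104 144 127 109  75  86  83  86  83  86  87  80 105 114 106 103  90
 179 213 106 126]
134 [125 124 124 119 183 211 212 210 210 212 218 164  81  77  84  84  83  88
  79  94 138 128 118  77  87  84  84  83  87  82  82 110 110 110 109 113
 114 117  77  73]
140 [132 130 129 123 178 219 212 211 212 208 210 210 209 209 209 214 224 111
 103  88 130 127 123  86 111 113 109 112 111 112 108 108 108 111 109 113
 110 116  88  76]
146 [ 85  84  65 187 202 213 209 208 207 210 207 208 218 217 219 221 221 224
 235 153 123 133 120  80 196 109  99 104 108  99  97  98 107 102 111 113
 112 111 109 109]
152 [ 15  73  90  79  98 222 222 227 222 217 224 221 217 216 218 217 220 228
 241 154 119 132 121  86 166 210 221 204 209 205 204 212 219 107 107 111
 110  96 215 210]
158 [214 218 207  58  75  94  83  78 111  97 220 213 207 211 212 209 208 210
 217 175 115 131 127  86 162 214 210 209 206 205 209 208 223 111 104 114
 106  96 215 205]
164 [211 213 212 216 219 211  52  75  89  82  68  94 222 220 214 212 190 197
 200 202  61  66  62  33 162 210 201 186 198 196 210 216 227 113 107 112
 112  97 223 179]
```

```bash
python3 - <<'E'
from ov import *
f=grab('top','t3.png');g=grab('scene','s3.png')
a=at(f,260.5,104,.162);b=at(f,261.3,155,.162);e=at(f,261.5,163.7,.155);print(a,b,e,np.degrees(np.arctan2(a[1]-b[1],a[0]-b[0])))
c=np.array([.566,.033]);nd=np.arctan2(a[1]-c[1],a[0]-c[0]);print(np.degrees(nd))
overlay(f,'o_t.png',c,np.radians(-64),nd,(190,90,140,175),4)
overlay(g,'o_s.png',c,np.radians(-64),nd,(150,120,180,150),4)
E
```

```text
[0.75402366 0.03582121 0.162     ] [0.63623195 0.03443445 0.162     ] [0.61842744 0.034076   0.155     ] 0.6745136110887546
0.8596336405124296
```

View pics/o_t.png

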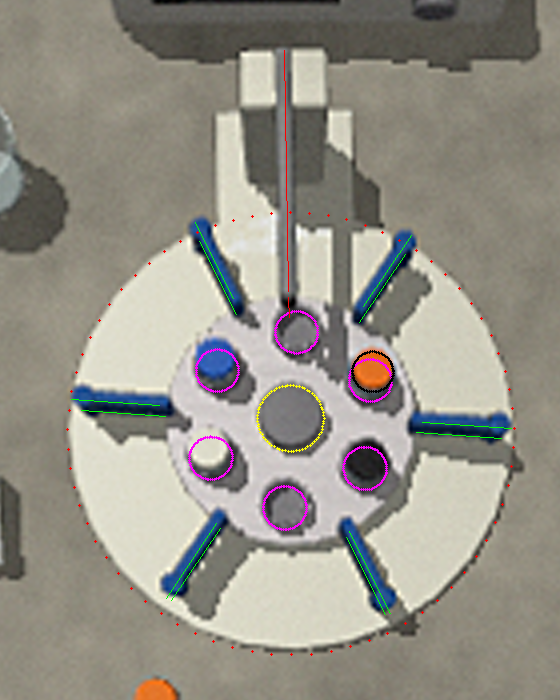

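View pics/o_s.png

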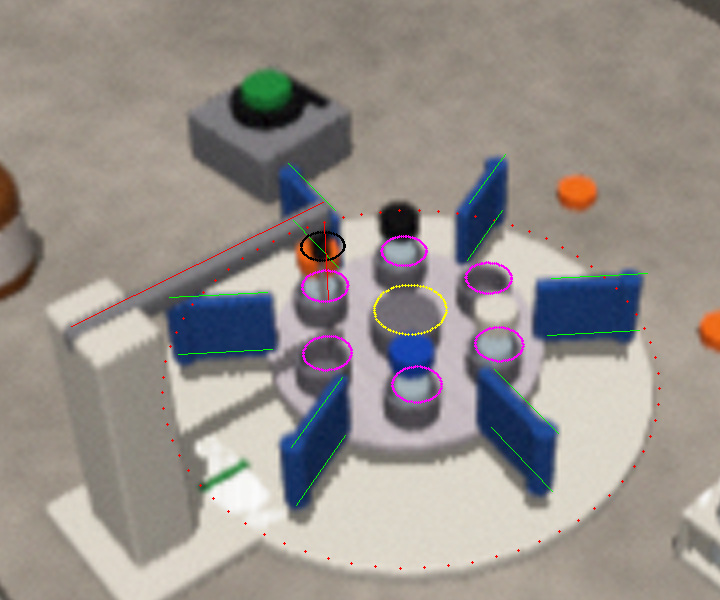

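{"op": "apply_moves", "data": {
  "deltas": "4.1 3.6 0 0;4.1 3.6 0 0;4.1 3.6 0 0;4.1 3.6 0 0;4.1 3.6 0 0;4.1 3.6 0 0;4.1 3.6 0 0;4.1 3.6 0 0;4.1 3.6 0 0;4.1 3.6 0 0",
  "gripper": -1
}}

```text
t: 2.8
eef_pos: [0.431, -0.1182, 0.2271]
ee_rot: [3.14, 0.0, 1.934]
force: [0.2, -0.8, -0.6]
width: 0.0873
```

```bash
python3 - <<'E'
from h import *
s=readout.get_state();print(s['t'],s['eef_pos'],s['ee_rot'])
c=np.array([.567,.033]);a=np.radians(-154)
for r in(.104,):
  t=c+r*np.array([np.cos(a),np.sin(a)]);d=t-s['eef_pos'][:2];y=s['ee_rot'][2];print(t,d@[np.cos(y),np.sin(y)],d@[np.sin(y),-np.cos(y)],y-(a+np.pi*1.5))
E
```

```text
2.8 [ 0.43104138 -0.11820288  0.22706429] [3.14031188e+00 3.69035369e-04 1.93381949e+00]
[ 0.47352542 -0.0125906 ] 0.0836431083975319 0.07721838342814638 -0.0907624406262717
```

{"op": "apply_moves", "data": {
  "deltas": "4 3.7 0 -0.09;4 3.7 2 0;0 0 4 0;0 0 4 0;0 0 0 0;0 0 0 0"
}}

```text
t: 3.55
eef_pos: [0.4677, -0.0173, 0.128]
ee_rot: [3.14, 0.001, 2.024]
force: [-0.2, 0.3, 0.9]
width: 0.0872
```

```bash
python3 - <<'E'
from ov import *
s=readout.get_state();print(s['t'],s['eef_pos'],s['ee_rot'])
c=np.array([.567,.033]);a=np.radians(-154)
t=c+.104*np.array([np.cos(a),np.sin(a)]);d=t-s['eef_pos'][:2];y=s['ee_rot'][2];print(t,d@[np.cos(y),np.sin(y)],d@[np.sin(y),-np.cos(y)],y-(a+np.pi*1.5))
f=grab('top','t4.png');g=grab('scene','s4.png')
overlay(f,'o_t4.png',c,np.radians(-64),.015,(190,90,140,175),3)
overlay(g,'o_s4.png',c,np.radians(-64),.015,(150,100,200,170),3)
a=cv2.imread('pics/o_t4.png');b=cv2.imread('pics/o_s4.png');b=cv2.resize(b,None,fx=.6,fy=.6);o=np.zeros((max(a.shape[0],b.shape[0]),a.shape[1]+b.shape[1],3),np.uint8);o[:a.shape[0],:a.shape[1]]=a;o[:b.shape[0],a.shape[1]:]=b;cv2.imwrite('pics/c4.png',o);print(o.shape)
E
```

```text
3.55 [ 0.46772192 -0.01727295  0.12802268] [3.14021502e+00 7.13632329e-04 2.02382498e+00]
[ 0.47352542 -0.0125906 ] 0.0016698852830163272 0.007267492672452153 -0.0007569557865099164
(525, 780, 3)
```

View pics/c4.png

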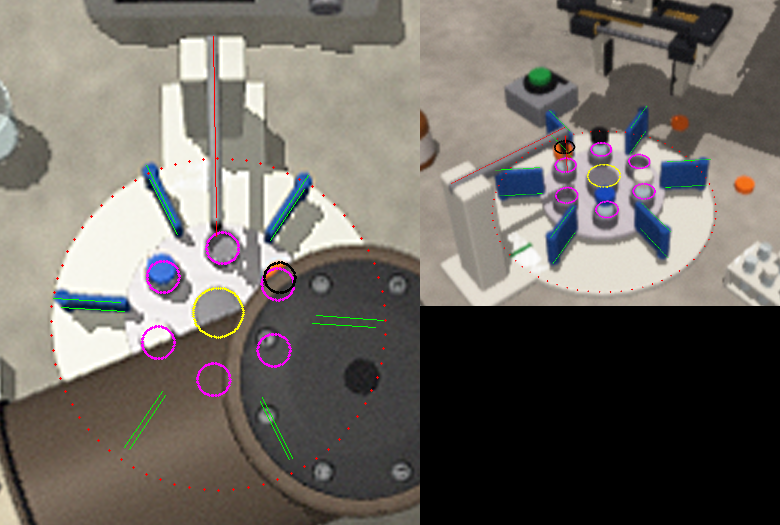

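The scene view shows the two fingers (about (605,65) and (680,80)) on either side of the target spoke at (637,130). I go down the rest of the way.

{"op": "apply_moves", "data": {
  "deltas": "0.1 0.6 2 0;0 0 3 0;0 0 2 0;0 0 1.3 0;0 0 0 0"
}}

```text
t: 4.28
eef_pos: [0.4719, -0.0138, 0.0437]
ee_rot: [-3.141, 0.0, 2.023]
force: [0.3, 0.4, -0.2]
width: 0.0874
```

```bash
python3 - <<'E'
from ov import *
s=readout.get_state();print(s['t'],s['eef_pos'],s['ee_rot'],s['force'])
g=grab('scene','s5.png')
a=g['image'][90:250,150:350,::-1];cv2.imwrite('pics/s5z.png',cv2.resize(a,None,fx=3.5,fy=3.5,interpolation=2))
E
```

```text
4.275 [ 0.47185653 -0.01382576  0.04369367] [-3.14142739e+00  3.16246128e-05  2.02342896e+00] [ 0.27910996  0.42177151 -0.1921682 ]
```

View pics/s5z.png

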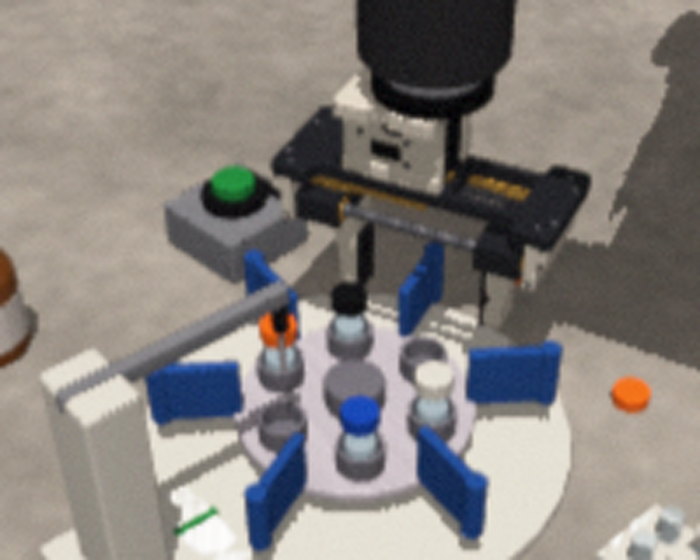

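{"op": "apply_moves", "data": {
  "deltas": "0 0 0 0;0 0 0 0;0 0 0 0;0 0 0 0",
  "gripper": 0.45,
  "squeeze": 3
}}

```text
t: 4.82
eef_pos: [0.4718, -0.0137, 0.0437]
ee_rot: [3.141, 0.0, 2.024]
force: [-0.1, -0.1, -0.1]
width: 0.0535
```

{"op": "apply_moves", "data": {
  "deltas": "-0.42 0.01 0 -0.04;-0.42 0.01 0 -0.04;-0.64 0.02 0 -0.06;-0.85 0.034 0 -0.08;-0.85 0.034 0 -0.08;-0.85 0.034 0 -0.08;-0.85 0.034 0 -0.08;-0.85 0.034 0 -0.08;-0.85 0.034 0 -0.08;-0.42 0.01 0 -0.04"
}}

```text
t: 6.08
eef_pos: [0.5199, -0.0629, 0.0433]
ee_rot: [-3.141, -0.001, 2.685]
force: [-1.9, -0.3, 1.2]
width: 0.0245
```

```bash
python3 - <<'E'
from ov import *
s=readout.get_state();print(s['t'],s['eef_pos'],s['ee_rot'],s['force'],s['width'])
d=s['eef_pos'][:2]-[.567,.033];print(np.hypot(*d),np.degrees(np.arctan2(d[1],d[0])))
g=grab('scene','s6.png')
a=g['image'][90:250,150:350,::-1];cv2.imwrite('pics/s6z.png',cv2.resize(a,None,fx=3.5,fy=3.5,interpolation=2))
E
```

```text
6.075 [ 0.51992943 -0.06285289  0.04328352] [-3.14085220e+00 -1.04777940e-03  2.68506224e+00] [-1.90646297 -0.30858188  1.19225451] 0.024483460488056656
0.10678677699508457 -116.15431415404511
```

View pics/s6z.png

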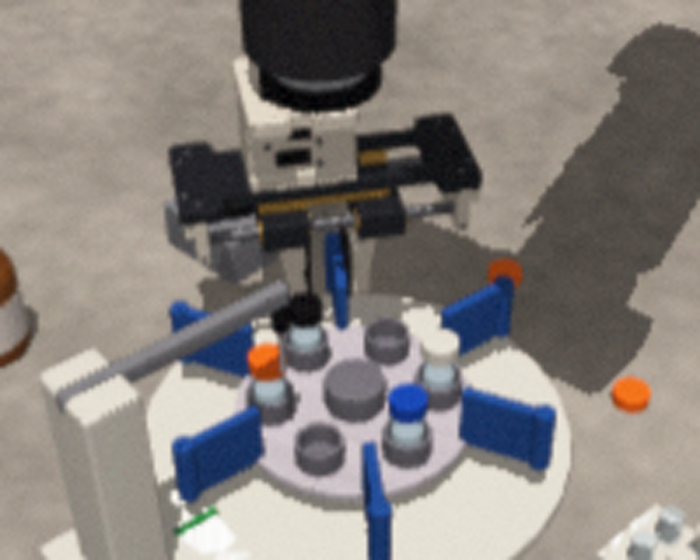

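{"op": "apply_moves", "data": {
  "deltas": "-0.64 0.02 0 -0.06;-0.85 0.034 0 -0.08;-0.85 0.034 0 -0.08;-0.85 0.034 0 -0.08;-0.85 0.034 0 -0.08;-0.64 0.02 0 -0.06;0 0 0 0;0 0 0 0"
}}

```text
t: 7.12
eef_pos: [0.5653, -0.0734, 0.0435]
ee_rot: [3.142, 0.0, 3.122]
force: [-0.3, 0.3, 0.0]
width: 0.0242
```

```bash
python3 - <<'E'
from ov import *
s=readout.get_state();print(s['t'],s['eef_pos'],s['ee_rot'],s['force'],s['width'])
d=s['eef_pos'][:2]-[.567,.033];A=np.degrees(np.arctan2(d[1],d[0]));print(np.hypot(*d),A)
f=grab('top','t7.png');g=grab('scene','s7.png')
for b in blobs(f,*ORANGE,6): print(b[0],b[1],at(f,*b[0],.084))
for b in blobs(g,*ORANGE,6): print('s',b[0],b[1],at(g,*b[0],.080))
th=np.radians(A-4.4+90); c=np.array([.567,.033]); print(np.degrees(th))
overlay(f,'o_t7.png',c,th,.015,(190,90,140,175),3)
overlay(g,'o_s7.png',c,th,.015,(150,100,200,150),3.5)
E
```

```text
7.125 [ 0.56527571 -0.07337793  0.04353704] [3.14153376e+00 3.18565586e-05 3.12197146e+00] [-0.3378516   0.2909111   0.02214945] 0.02416609675448839
0.1063918987946489 -90.92863262808962
[288.81176471 273.05882353] 85 [ 0.37878724 -0.02747667  0.084     ]
s [138.79534884 168.18604651] 215 [ 0.72799228 -0.18790987  0.08      ]
s [293.89855072 167.7826087 ] 69 [0.44328711 0.03439355 0.08      ]
s [229.30208333 200.26041667] 96 [0.62457483 0.03066247 0.08      ]
s [329.83529412 202.30588235] 85 [0.46247263 0.16598742 0.08      ]
-5.328632628089622
```

View pics/o_t7.png

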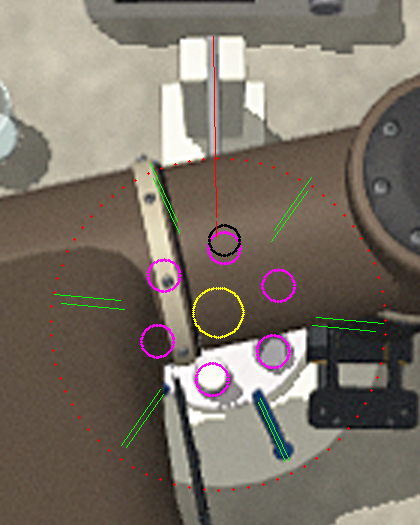

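View pics/o_s7.png

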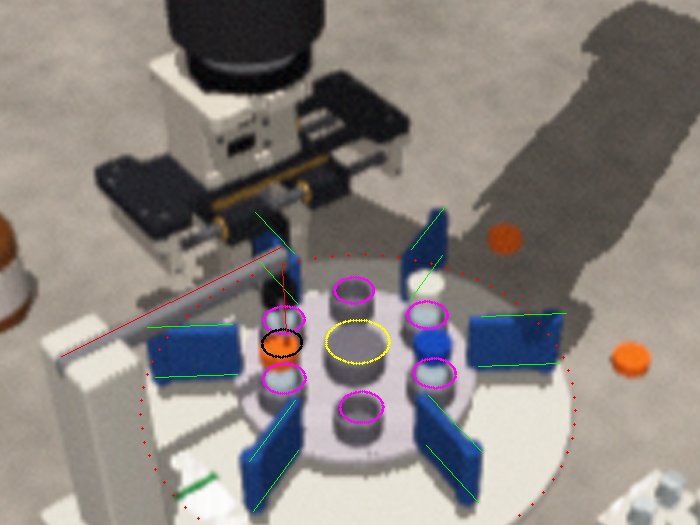

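The overlay shows the orange vial about 6° short of the needle, so I give it a last small push. Then I back the fingers off, open them and rise to check.

{"op": "apply_moves", "data": {
  "deltas": "-0.32 0.01 0 -0.03;-0.32 0.01 0 -0.03;-0.32 0.01 0 -0.03;-0.11 0 0 -0.01;0 0 0 0;0 0 0 0;0.8 0 0 0.0"
}}

```text
t: 8.1
eef_pos: [0.5684, -0.0735, 0.0436]
ee_rot: [3.142, 0.001, -3.06]
force: [0.2, 0.1, -0.1]
width: 0.0243
```

```bash
python3 - <<'E'
from ov import *
s=readout.get_state();print(s['t'],s['eef_pos'],s['ee_rot'],s['force'],s['width'])
f=grab('top','t8.png');g=grab('scene','s8.png')
for b in blobs(g,*ORANGE,6): print('s',b[0],b[1],at(g,*b[0],.080))
th=np.radians(1); c=np.array([.567,.033])
for b in blobs(f,*BLUE,6): print('t',b[0],b[1],at(f,*b[0],.076))
overlay(f,'o_t8.png',c,th,.015,(190,90,140,175),3)
overlay(g,'o_s8.png',c,th,.015,(150,100,200,150),3.5)
E
```

```text
8.1 [ 0.56839028 -0.07349147  0.04355243] [ 3.14158055e+00  5.75343568e-04 -3.05956915e+00] [ 0.19298549  0.10931002 -0.14143695] 0.024348321013629024
s [138.79906542 168.30373832] 214 [ 0.72817538 -0.18749934  0.08      ]
s [293.94117647 167.83823529] 68 [0.44334927 0.03460708 0.08      ]
s [230.36633663 201.55445545] 101 [0.62508431 0.03526432 0.08      ]
s [329.82758621 202.31034483] 87 [0.46249516 0.16598678 0.08      ]
t [245.77777778 221.72222222] 18 [0.4975921  0.07154031 0.076     ]
t [284.12121212 229.97979798] 99 [ 0.47792253 -0.01818164  0.076     ]
```

View pics/o_t8.png

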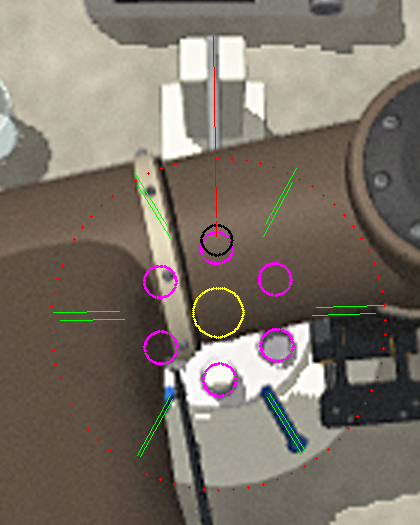

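View pics/o_s8.png

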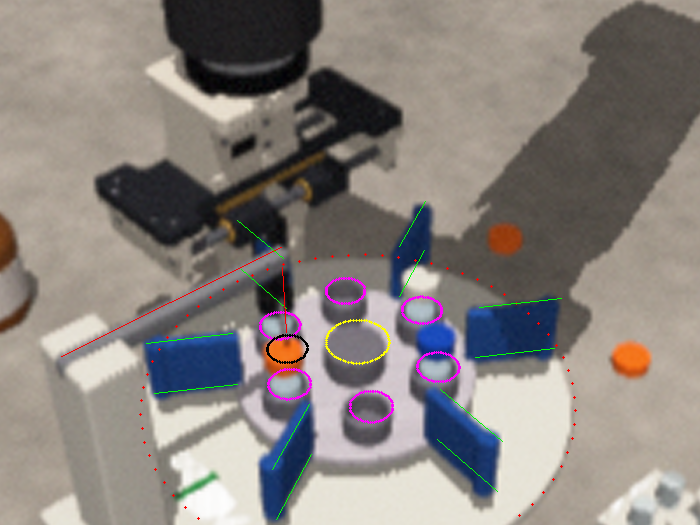

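Both overlays put the wheel within about 1° of the needle direction. The orange cap sits directly below the needle at (285,348) in the scene crop. I rise, shut the fingers and move over the button.

{"op": "apply_moves", "data": {
  "deltas": "0 0 -1 0;0 0 -2 0;0 0 -4 0;0 0 -4 0;0 0 0 0"
}}

```text
t: 8.82
eef_pos: [0.5706, -0.0734, 0.1581]
ee_rot: [3.142, 0.008, -3.059]
force: [0.0, -0.0, -0.9]
width: 0.0242
```

{"op": "apply_moves", "data": {
  "deltas": "2.3 -3.9 0 0;2.4 -3.9 0 0;2.4 -3.9 0 0;0 0 0 0;0 0 0 0;0 0 0 0",
  "gripper": 1
}}

```text
t: 9.57
eef_pos: [0.5074, -0.1954, 0.1535]
ee_rot: [3.142, -0.0, -3.059]
force: [0.9, -0.2, 0.3]
width: 0.0003
```

```bash
python3 - <<'E'
from ov import *
s=readout.get_state();print(s['t'],s['eef_pos'],s['ee_rot'],s['force'],s['width'])
f=grab('top','t9.png');g=grab('scene','s9.png')
th=np.radians(0.1); c=np.array([.567,.033])
for b in blobs(f,*ORANGE,6): print('t',b[0],b[1],at(f,*b[0],.084))
for b in blobs(f,*BLUE,6): print('t',b[0],b[1],at(f,*b[0],.076))
for p in ([.5075,-.196,.057],s['eef_pos']): print('scene px',np.array(proj(g,p)))
overlay(f,'o_t9.png',c,th,.015,(190,90,140,175),3)
overlay(g,'o_s9.png',c,th,.015,(150,80,200,170),3.5)
E
```

```text
9.575 [ 0.5073863  -0.19535356  0.153451  ] [ 3.14153208e+00 -7.51906696e-05 -3.05866784e+00] [ 0.89955761 -0.20076959  0.30864251] 0.0002828728098386189
t [352.95833333 132.19444444] 144 [ 0.71322956 -0.18874255  0.084     ]
t [228.5        264.33333333] 84 [0.39898125 0.11074671 0.084     ]
t [361.61946903 128.54867257] 113 [ 0.72533099 -0.21293536  0.076     ]
t [219.07 193.39] 100 [0.5650427  0.13520194 0.076     ]
t [239.5        232.61111111] 72 [0.47213058 0.08617512 0.076     ]
scene px [216.47505684 141.15974918]
scene px [213.85978043 108.88877265]
```

View pics/o_t9.png

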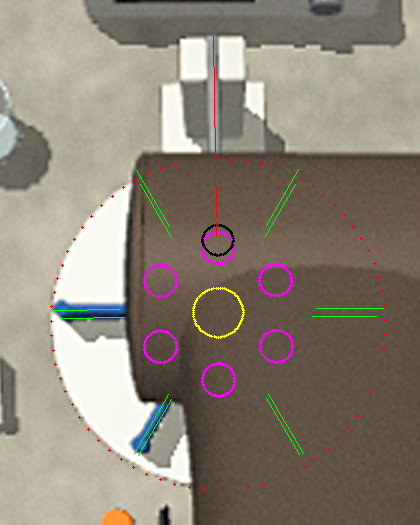

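View pics/o_s9.png

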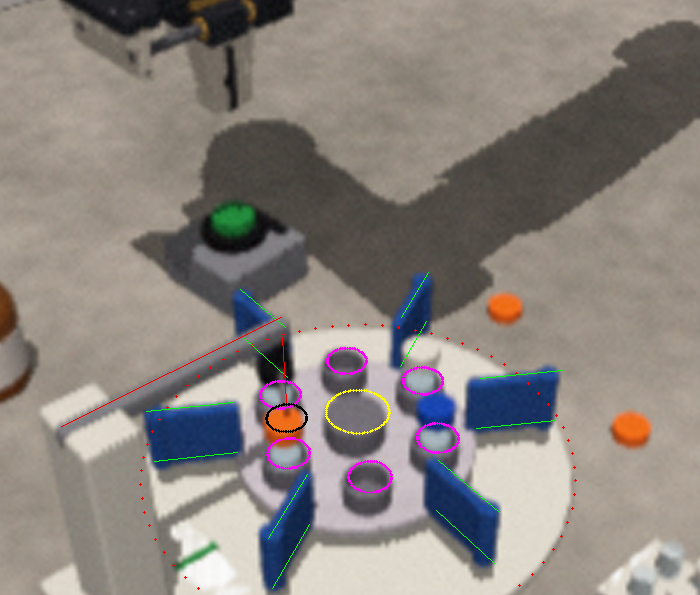

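The vial is aligned and the wheel is still. The closed fingertips hang over the button, so I press in small steps.

{"op": "apply_moves", "data": {
  "deltas": "0 -0.05 3 0;0 0 3 0;0 0 2 0;0 0 0.6 0;0 0 0.3 0;0 0 0 0"
}}

```text
t: 10.42
eef_pos: [0.5075, -0.1964, 0.0651]
ee_rot: [-3.141, 0.001, -3.059]
force: [-0.5, -0.3, -0.4]
width: 0.0003
```

{"op": "apply_moves", "data": {
  "deltas": "0 0 0.3 0;0 0 0.3 0;0 0 0.2 0;0 0 0 0"
}}

```text
t: 10.92
eef_pos: [0.5077, -0.1966, 0.0569]
ee_rot: [-3.141, 0.001, -3.059]
force: [2.1, 0.3, 3.5]
width: 0.0005
```

{"op": "apply_moves", "data": {
  "deltas": "0 0 0.2 0;0 0 0 0;0 0 0 0"
}}

```text
t: 11.3
eef_pos: [0.5078, -0.1966, 0.0561]
ee_rot: [-3.141, 0.002, -3.059]
force: [-1.7, 3.3, 15.6]
width: 0.0009
```

```bash
python3 - <<'E'
from ov import *
s=readout.get_state();print(s['t'],s['eef_pos'],s['force'])
g=grab('scene','s10.png')
cv2.imwrite('pics/s10z.png',cv2.resize(g['image'][90:200,170:280,::-1],None,fx=5,fy=5,interpolation=2))
E
```

```text
11.3 [ 0.50776464 -0.1966156   0.05605355] [-1.70691075  3.26342956 15.58349016]
```

View pics/s10z.png

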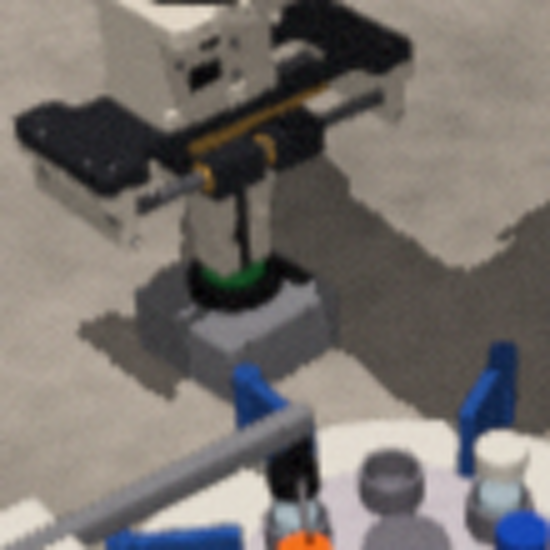

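The force rose to 15.6 N, well past the 4 N spring, and the fingertips stand on the green cap. The button is at its stop, so I lift off and clear the view.

{"op": "apply_moves", "data": {
  "deltas": "0 0 -0.5 0;0 0 -1 0;0 0 -3 0;0 0 -5 0;0 0 -3 0;0 -6 0 0;0 -6 0 0;0 -6 0 0;0 -6 0 0;0 0 0 0"
}}

```text
t: 12.6
eef_pos: [0.525, -0.4391, 0.1777]
ee_rot: [3.14, -0.003, -3.064]
force: [-1.1, 0.5, -0.7]
width: 0.0003
```

```bash
python3 - <<'E'
from ov import *
s=readout.get_state();print(s['t'],s['eef_pos'],s['force'])
f=grab('top','t11.png');g=grab('scene','s11.png')
th=np.radians(0.1); c=np.array([.567,.033])
for b in blobs(f,*ORANGE,6): print('t',b[0],b[1],at(f,*b[0],.084))
for b in blobs(f,*BLUE,6): print('t',b[0],b[1],at(f,*b[0],.076))
for n,ff in(('t',f),('s',g)):
  for b in blobs(ff,*GREEN,30): print(n,'green',b[0],b[1])
overlay(f,'o_t11.png',c,th,.015,(190,90,190,175),3)
overlay(g,'o_s11.png',c,th,.015,(150,80,200,170),3.5)
E
```

```text
12.6 [ 0.52504066 -0.43911076  0.17770311] [-1.09193331  0.54948873 -0.65938541]
t [261.88709677 169.72580645] 62 [0.62024531 0.03330356 0.084     ]
t [228.5        264.39534884] 86 [0.39883996 0.11074591 0.084     ]
t [288.85057471 273.11494253] 87 [ 0.37865931 -0.02756429  0.084     ]
t [361.61946903 128.54867257] 113 [ 0.72533099 -0.21293536  0.076     ]
t [241.17021277 157.15957447] 94 [0.6531493  0.08311751 0.076     ]
t [283.41 156.29] 100 [ 0.65488979 -0.01868567  0.076     ]
t [219.47619048 193.44761905] 105 [0.56490079 0.13423189 0.076     ]
t [304.73015873 192.93650794] 126 [ 0.56536882 -0.06818557  0.076     ]
t [242.4625 203.2125] 80 [0.54137273 0.0794808  0.076     ]
t [240.88043478 230.02173913] 92 [0.47817231 0.08296614 0.076     ]
t [284.09278351 229.72164948] 97 [ 0.47852604 -0.01812171  0.076     ]
t green [357.09493671 217.34177215] 158
s green [216.11764706 142.35294118] 102
```

View pics/o_t11.png

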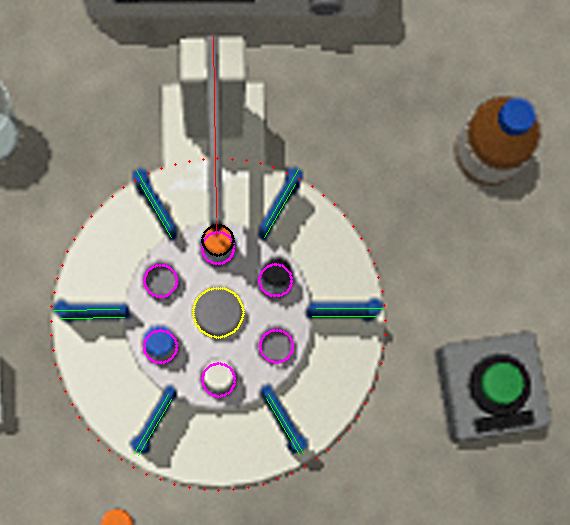

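View pics/o_s11.png

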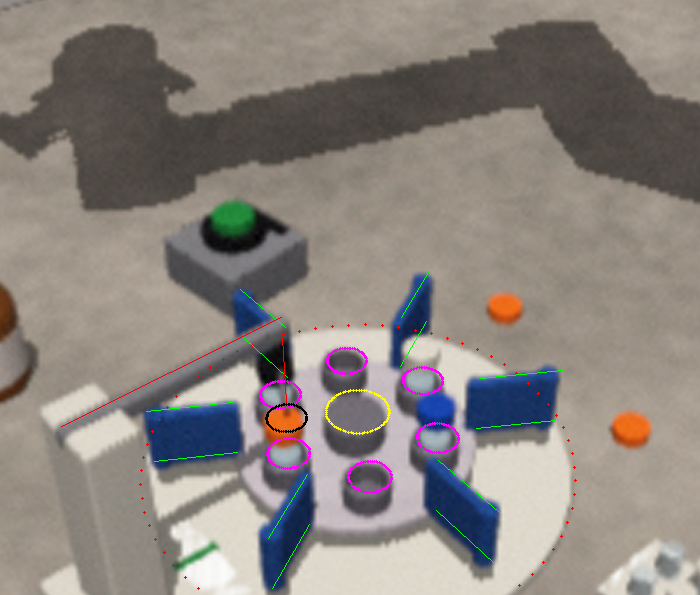

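```bash
python3 -c "
from station import job;print(job.job_done())"
```

```text
the job is handed in; nothing more can be done
None
```

I turned the wheel about 64° counter-clockwise by pushing one blue spoke with the inside of one fingertip. I then backed off, pressed the green button with the closed fingers, lifted clear and handed the job in at about 12.6 s of the 51 s allowed.

Last checks before handing in:
- **Vial under the needle:** the orange cap measured (0.620, 0.033) m. The needle estimate is (0.621, 0.034) m, so they agree within about 2 mm (the limit is 8 mm).
- **Button:** the press force reached 15.6 N against a 4 N spring, so I judged it to be on its stop. I had no direct reading of its travel. Afterwards the green cap was back at its starting pixel position in both views.
- **Vials and loose items:** all four vials look upright in their pockets, and the orange caps and bottle measured where they started. The beaker was only partly in the last pictures I viewed, and I did not re-measure it.
- **Robot:** it touched nothing at the end. The force reading was about 1 N, the same as its free-air noise.

The scene camera's overlay was off by about 2 pixels (roughly 5 mm) throughout, which I took to be calibration error. The positions above come from the top view; the scene view agrees with them once that offset is allowed for.

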